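Load the condiment tray and swing it home under the wire shelf

ROBOT

A 6-joint arm with a two-finger parallel gripper is mounted at the origin on the work surface. World frame = base frame: x ahead of the robot, y to its left, z up, the work surface at z = 0. Lengths are in m, angles in rad, forces in N, time in s.
With the tool pointing down it reaches from about 0.375 to 0.975 m from the base axis. Payload 3.8 kg.
Tool frame: the origin (TCP) lies at the very end of the fingers, on their centre line; the grasp point (between the pads) lies 19 mm behind it (bot.pinch_z is the distance from the TCP to the grasp point, in m); x points along the fingers, y is the direction in which the jaws open and shut, and the axes are right-handed (so a half turn about x gives the same grasp; the last joint's range is limited). The gripper opens to 85 mm and grips with 20 to 120 N. Pads are 22 mm wide; open, the fingers measure 114 mm over their backs; the gripper's body (76 mm by 85 mm) begins 54 mm behind the grasp point. The pads swing forward as they close: fully open they stand 13 mm farther back than shut.
Start: joints at [1.139, 0.264, 1.604, -0, 1.274, -0.037], TCP at [0.26, 0.623, 0.231] pointing down, gripper open.
Joint ranges: [-2.63, 2.63], [-0.94, 2.18], [0.31, 2.57], [-1.31, 4.45], [0, 2.66], [-2.55, 2.55]. Speed limits (rad/s): [2.57, 2.57, 3.14, 3.14, 3.14, 3.14].

INTERFACE

Orientations are given as a rotation vector (axis times angle).
In Python, from workcell import monitor, imaging, finish_job, bot gives the robot as it stands.
- The arm moves only by the tool jog_arm, never from a script. Its argument "rows" is a list of rows, each a list of 7 numbers: the shift along the tool's x, y, z in m, then the turn, a rotation vector about the tool's x, y, z in rad, then the opening in per cent of the stroke, from 0 (shut) to 100 (fully open). A call has 1 to 20 rows; each row is the pose to reach, as a shift and turn from the pose measured when the call began, along the tool's axes at that moment; what a row does not reach only later rows make up. A row lasts 1/10 s, in which the tool goes at most 50 mm and 8.59 degrees, less where a joint would pass 70% of its speed; a pose out of reach is approached as far as the arm can. A call with a gripper value outside its range is refused whole. The fingers move at their own pace and stop on an object; "force" is the grip in N (left out, the last holds). Time passes only in rows, so rows that repeat a pose let the fingers close. It gives the time, the measured TCP pose, the force and the opening at its end, in the units of the state.
- monitor.read_state(): the state, without advancing time (a new reading comes with each control period).
- imaging.read_camera(name): name is "scene" or "top" or "wrist"; returns the picture (400x640x3 uint8, blue, green, red); there is no depth.
- imaging.camera_params(name): a dict with "fx", "fy", "cx", "cy" (pixels), "T" (4x4, takes a point from camera to world coordinates); the wrist camera has in their place "T_tool_cam" (4x4, takes a point from camera to tool coordinates, whose origin is the TCP and whose axes are the tool frame's). Camera axes: x right, y down, z forward; pixel columns grow to the right and rows downward; lengths in m; the calibration is good to about 2 mm. The wrist camera is an equidistant fisheye: a pixel r from the principal point sees the ray r / f radians off the axis. A picture is of the moment at which its call begins: read the wrist's pose just before it. camera_params takes no time and is no camera call.
- finish_job(): hands the job in, once; it reports no verdict.
The state is a dict: "time": time; "q": joint angles; "joint_vel": joint speeds; "joint_torque": joint torques, N m; "tool_pos": TCP position; "tcp_rot": TCP orientation; "wrist_force": force on the tool from outside, world axes, zero at the start; "torque": the same for the moment, N m; "width": opening from 0.0 (shut) to 1.0 (fully open).
Only numpy, scipy, OpenCV 4.12 (cv2) and the standard library are available. Lean on these libraries where they do the work, as an engineer would, in place of code of your own. Each camera call takes 0.05 s, during which the arm holds its last target. There are 200 camera calls.

TASK

The condiment tray is swung out from its red-taped bay for loading. Stand the yellow bottle upright in the tray's empty end compartment and let go of it. Then, without lifting the tray, push near that end to swing it round the short steel post at its other end, keeping it close to the post, until it lies in its bay along the back rail under the wire shelf; do not knock the shelf or the bay fittings, keep the bottles in the tray upright, and leave the other things where they stand.

Things in the scene. Friction and masses are not known exactly. Their poses are not given: they have to be found in the camera images.
- tray: loose white open tray, 280 x 80 mm, walls 35 mm high, 4 mm thick, floor 4 mm, 0.3 to 0.5 kg plus bottles; three compartments (88 x 72 mm inside) in a row along its y. Origin NOT at its centre but under it at the post's axis while it touches the post: turning about the post keeps the origin still. In its frame it spans x 9 to 89, y -30 to 250 mm; the front face, pushed and touched by the post at y = 0, is x = 9 mm
- empty_compartment (a point): centre of the floor of the tray's empty compartment (tray x 49, y 202, z 4 mm), moves with the tray; axes as the tray's. The other two, at y 18 and 110 mm, hold a bottle each
- tray_far_end (a point): corner of the tray's front face at the end away from the post (tray x 9, y 250 mm, half way up the wall, z 17.5 mm), moves with the tray; axes as the tray's
- bay: fixed bay in red tape; origin on the table at the axis of the short steel post (16 mm across, 45 mm high), z up, y along the back rail. The tray is home when its origin and axes lie on the bay's; it starts turned about the post by 0.62 to 0.78 rad (counter-clockwise from above), its empty end towards the robot. The end tapes lie 25 mm past both ends of the tray at home
- rail_front (a point): middle of the front face of the bay's steel back rail, at half its height (bay x 93, y 155, z 20 mm); rail 40 mm high, 200 mm long along bay y; 4 mm beyond the back of the tray at home
- shelf_edge (a point): middle of the lower front edge of the fixed wire shelf above the bay (bay x 3, y 135, z 213 mm); the shelf runs 440 mm along bay y and 170 mm back, 16 mm thick, on two uprights 22 mm across at bay x 160, y -70 and 340 mm, with jars on it to 320 mm above the table
- yellow_bottle: loose yellow bottle with red label and yellow cap, 0.18 to 0.35 kg, standing on the table in the red-taped stock area at the robot's right, in one of three places among two other bottles; 160 mm tall, body 54 mm across up to 99 mm high, neck 22 mm across from 123 mm up, cap 26 mm across and 16 mm high on top; origin at the centre of its underside, z up along the bottle
- soy_in_tray: loose dark bottle, yellow cap, 0.21 to 0.42 kg, standing in the tray's compartment next to the post; 160 mm tall, body 54 mm across up to 99 mm high, neck 22 mm across from 123 mm up, cap 26 mm across and 16 mm high on top; origin at the centre of its underside, z up along the bottle
- vinegar_in_tray: loose amber bottle with white cap, 0.21 to 0.42 kg, standing in the tray's middle compartment; 160 mm tall, body 54 mm across up to 99 mm high, neck 22 mm across from 123 mm up, cap 26 mm across and 16 mm high on top; origin at the centre of its underside, z up along the bottle
- soy_spare: bystander: dark bottle with yellow cap in the stock area; 160 mm tall, body 54 mm across up to 99 mm high, neck 22 mm across from 123 mm up, cap 26 mm across and 16 mm high on top; origin at the centre of its underside, z up along the bottle
- green_bottle: bystander: green bottle with red cap in the stock area; 160 mm tall, body 54 mm across up to 99 mm high, neck 22 mm across from 123 mm up, cap 26 mm across and 16 mm high on top; origin at the centre of its underside, z up along the bottle
- jar: bystander: black jar with red lid, 72 mm across, 100 mm tall; origin at the centre of its underside
- bowl: bystander: steel bowl, 110 mm across, 50 mm tall; origin at the centre of its underside
- can: bystander: can with red label, 74 mm across, 110 mm tall; origin at the centre of its underside
Not all that is in view belongs to the job. Leave any purple look-alike of the soy_in_tray alone.

How it is judged:
On the way:
1. the yellow bottle stands upright and released in the empty compartment while the tray is still swung out (more than 0.4 rad) (x of yellow_bottle in the frame of tray between 0.03 and 0.068 m and y of yellow_bottle in the frame of tray between 0.172 and 0.232 m and z of yellow_bottle in the frame of tray below 0.009 m and angle between yellow_bottle's own z axis and vertical below 0.15 rad and angle between the y axis of tray and the y axis of bay, either way round above 0.4 rad and contact force between the fingers and yellow_bottle below 0.3 N), for 0.2 s.
At the end, for the whole second after the job is handed in: The tray lies flat and at rest in its bay: parallel to the back rail within 0.04 rad, within 8 mm of home across the bay and 25 mm along it (between the end tapes), with the yellow, dark and amber bottles standing upright (within 0.15 rad), each on the floor of its own compartment (angle between the y axis of tray and the y axis of bay, either way round below 0.04 rad and x of tray in the frame of bay between -0.008 and 0.008 m and y of tray in the frame of bay between -0.025 and 0.025 m and height (world z) of tray below 0.004 m and linear speed of tray below 0.01 m/s and linear speed of yellow_bottle below 0.02 m/s and x of yellow_bottle in the frame of tray between 0.03 and 0.068 m and y of yellow_bottle in the frame of tray between 0.172 and 0.232 m and z of each of yellow_bottle, soy_in_tray, vinegar_in_tray in the frame of tray below 0.009 m and angle between each of yellow_bottle, soy_in_tray, vinegar_in_tray's own z axis and vertical below 0.15 rad and x of soy_in_tray in the frame of tray between 0.03 and 0.068 m and y of soy_in_tray in the frame of tray between -0.012 and 0.048 m and x of vinegar_in_tray in the frame of tray between 0.03 and 0.068 m and y of vinegar_in_tray in the frame of tray between 0.08 and 0.14 m); the robot touches nothing.
It fails at once if the tray is lifted off the table (more than 15 mm) (height (world z) of tray above 0.015 m).
It fails at once if the tray's post end leaves the post: its origin comes more than 35 mm from the post's axis (horizontal distance between tray and bay above 0.035 m).
It fails at once if a bottle in the tray tips over (more than 0.5 rad) (angle between any of soy_in_tray, vinegar_in_tray's own z axis and vertical above 0.5 rad).
It fails at once if the robot knocks the wire shelf, rail or post (more than 12 N) (contact force between any of the arm, the fingers and bay above 12 N).
It fails at once if a bystander is shifted by more than 30 mm or tipped (distance of any of soy_spare, green_bottle, jar, bowl, can from where it was at the start of the episode above 0.03 m or angle between any of soy_spare, green_bottle, jar, bowl, can's own z axis and vertical above 0.4 rad).
It also fails if it takes over 62 s, if anything falls off the work surface, if the arm or the gripper's body presses on something with over 40 N, if the wrist force passes 120 N, or if a joint passes its speed limit or range.

## Working session

There is one attempt and no reset: what is moved stays moved. The work goes in short steps, Python scripts to look and compute and a tool call to move; the robot and the scene stay as the last step left them, time stands still between calls to the robot, and variables do not carry over. Pictures are saved under pics/ and viewed, about 8 in all and at most 12, crops included, and the job is handed in when it is done.

Besides the shell and the picture viewer there is one more tool, called after ">>>" by a JSON object that holds its "name" and its "arguments". jog_arm: Moves the arm, as the interface text tells. Its arguments: {"type":"object","properties":{"rows":{"type":"array","items":{"type":"array","items":{"type":"number"}}},"force":{"type":"number"}},"required":["rows"]}

```bash
mkdir -p pics; ls
python3 - <<'E'
from workcell import monitor, imaging
import cv2,numpy as np
s=monitor.read_state();print(s['time'],s['tool_pos'],s['tcp_rot'])
for n in("scene","top"):
    p=imaging.camera_params(n);print(n,p['fx'],p['cx'],p['cy'],np.round(p['T'],3).tolist())
    cv2.imwrite(f"pics/{n}0.png",imaging.read_camera(n))
print(imaging.camera_params("wrist"))
E
```

```text
pics
0.0 [0.2593046  0.62242146 0.22995998] [ 0.30800747  1.54902525 -0.31140856]
scene 440.5063327432643 318.62409019693706 203.34780638887779 [[0.972, -0.219, 0.088, 0.469], [-0.236, -0.908, 0.345, -0.398], [0.005, -0.356, -0.934, 1.389], [0.0, 0.0, 0.0, 1.0]]
top 422.7090317057989 319.55568792516664 200.28689414442877 [[-0.008, -0.978, 0.207, 0.348], [-1.0, 0.008, -0.0, 0.058], [-0.002, -0.207, -0.978, 1.31], [0.0, 0.0, 0.0, 1.0]]
{'fx': 309.70691628693146, 'fy': 309.70691628693146, 'cx': 322.6822881020873, 'cy': 201.1782856382253, 'T_tool_cam': array([[ 1.54396013e-04, -2.91272854e-01,  9.56640006e-01,
        -1.43354811e-01],
       [ 9.99999852e-01, -4.54088874e-04, -2.99652692e-04,
         2.36094422e-04],
       [ 5.21680278e-04,  9.56639910e-01,  2.91272741e-01,
        -7.41486220e-02],
       [ 0.00000000e+00,  0.00000000e+00,  0.00000000e+00,
         1.00000000e+00]])}
```

View pics/scene0.png

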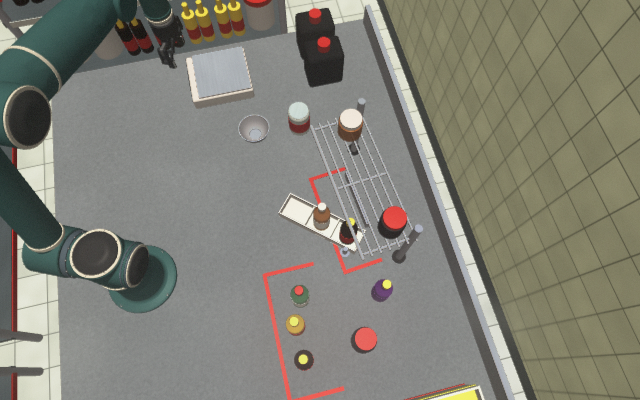

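View pics/top0.png

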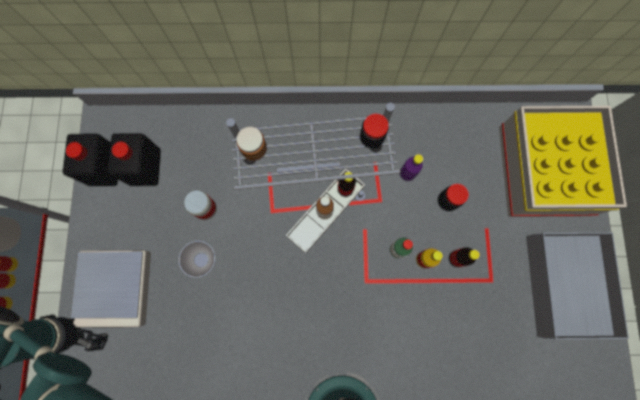

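Yellow candidates: the bottle at top (430,258) / scene (295,325) has a yellow body and yellow cap. The dark one at (467,257) / (303,359) and the purple one at (413,167) / (383,290) only share the yellow cap. I'll confirm in one enlarged montage with the tray and do the measurements alongside it.

```bash
cat > h.py <<'E'
import numpy as np,cv2
from workcell import imaging,monitor
from scipy.spatial.transform import Rotation as R
P={n:imaging.camera_params(n) for n in("scene","top")}
def ray(n,u,v):
    p=P[n];d=p['T'][:3,:3]@[(u-p['cx'])/p['fx'],(v-p['cy'])/p['fy'],1];return p['T'][:3,3],d/np.linalg.norm(d)
def plane(n,u,v,z):
    o,d=ray(n,u,v);return o+d*(z-o[2])/d[2]
def tri(a,b):
    (o1,d1),(o2,d2)=ray("scene",*a),ray("top",*b)
    t=np.linalg.lstsq(np.c_[d1,-d2],o2-o1,rcond=None)[0];p,q=o1+t[0]*d1,o2+t[1]*d2
    return (p+q)/2,np.linalg.norm(p-q)
def blobs(im,lo,hi,box,amin=8):
    x0,y0,x1,y1=box;m=cv2.inRange(cv2.cvtColor(im[y0:y1,x0:x1],cv2.COLOR_BGR2HSV),lo,hi)
    n,l,st,c=cv2.connectedComponentsWithStats(m);return [(c[i]+[x0,y0],st[i]) for i in range(1,n) if st[i][4]>=amin],m
E
python3 - <<'E'
from h import *
s=cv2.imread("pics/scene0.png");t=cv2.imread("pics/top0.png")
m=np.zeros((600,800,3),np.uint8)
def put(im,x0,y0,x1,y1,f,X,Y):
    c=cv2.resize(im[y0:y1,x0:x1],None,fx=f,fy=f,interpolation=cv2.INTER_CUBIC);m[Y:Y+c.shape[0],X:X+c.shape[1]]=c
put(s,270,170,410,375,2.8,0,0);put(t,260,155,400,260,2.9,394,0);put(t,360,220,500,290,2.9,394,310)
cv2.imwrite("pics/m1.png",m)
for n,im,b in(("scene",s,(270,270,420,380)),("top",t,(360,140,500,290))):
    print(n,"yellow",[(np.round(c,1).tolist(),st.tolist()) for c,st in blobs(im,(20,120,80),(35,255,255),b)[0]])
    bb=(275,185,365,255) if n=="scene" else (280,160,370,255)
    for c,st in blobs(im,(0,0,150),(179,60,255),bb,100)[0]: print(n,"white",c,st)
    tb=(305,160,395,280) if n=="scene" else (262,155,390,220)
    _,r=blobs(im,(0,120,80),(8,255,255),tb); _,r2=blobs(im,(172,120,80),(179,255,255),tb)
    ys,xs=np.nonzero(r|r2);pw=np.array([plane(n,x+tb[0],y+tb[1],0)[:2] for x,y in zip(xs,ys)])
    np.save(f"tape_{n}.npy",pw);print(n,"tape",len(pw),pw.min(0),pw.max(0))
E
```

```text
scene yellow [([386.3, 284.0], [112, 10, 9, 9, 63]), ([294.6, 323.4], [16, 45, 18, 18, 261]), ([302.7, 358.8], [28, 84, 10, 10, 76])]
scene white [325.81149807 217.79104478] [   3    0   87   70 1809]
scene tape 769 [ 0.50794921 -0.13510057] [0.84578299 0.22798892]
top yellow [([417.8, 158.8], [54, 14, 9, 10, 68]), ([431.3, 257.1], [61, 108, 22, 19, 299]), ([473.8, 254.3], [109, 110, 11, 10, 86])]
top white [319.2250342  218.62790698] [   8   22   75   70 1462]
top tape 471 [ 0.58900246 -0.13675013] [0.73699054 0.22303464]
```

View pics/m1.png

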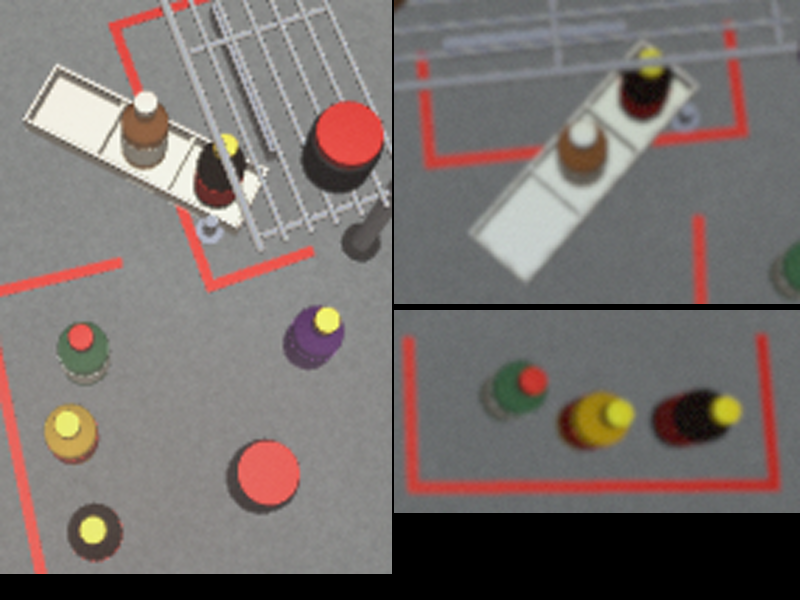

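The yellow-bodied bottle is the middle one of the stock row, cap at scene (294,321) / top (438,256). The tray runs from top (287,240) to (364,185), and the post ring is at top (360,195).

Run:
```python
from h import *
S=lambda x,y:(270+x/2.8,170+y/2.8)
T=lambda x,y:(260+(x-394)/2.9,155+y/2.9)
T2=lambda x,y:(360+(x-394)/2.9,220+(y-310)/2.9)
print("cap yellow",tri(S(67,424),T2(620,414)),"green",tri(S(80,337),T2(533,381)),"soy",tri(S(92,530),T2(727,411)))
print("vin",tri(S(147,105),T(582,133)),"soyt",tri(S(228,146),T(651,61)))
print("post",tri(S(209,230),T(685,117)),plane("scene",*S(209,230),.045),plane("top",*T(685,117),.045))
for nm,a,b in(("L",(115,24),(432,163)),("Rt",(211,286),(742,132))): print("tape",nm,plane("scene",*S(*a),0),plane("top",*T(*b),0))
for nm,a,b in(("far back",(58,67),(470,232)),("far front",(25,122),(527,283)),("post front",(240,228),(697,88))):
  print("tray",nm,plane("scene",*S(*a),.035),plane("top",*T(*b),.035),tri(S(*a),T(*b)))
print("jar", tri(S(265,466),(458,191)))
# tape end lines fit
for n in("scene","top"):
  p=np.load(f"tape_{n}.npy"); print(n,cv2.fitLine(p[(p[:,0]<.62)&(p[:,1]>-.12)&(p[:,1]<.21)].astype(np.float32),cv2.DIST_HUBER,0,.01,.01).ravel())
```

```text
cap yellow (array([ 0.43776261, -0.26053747,  0.15761582]), np.float64(0.004623303300234112)) green (array([ 0.46894336, -0.18126583,  0.15627507]), np.float64(0.0036721203499809982)) soy (array([ 0.4396956 , -0.36069796,  0.15756839]), np.float64(0.004572454127685513))
vin (array([0.59334732, 0.04403511, 0.15094502]), np.float64(0.0031122830592691555)) soyt (array([ 0.66359698, -0.02349298,  0.15834356]), np.float64(0.004828066557715851))
post (array([ 0.64064856, -0.07020413,  0.00654678]), np.float64(0.003275262963257013)) [ 0.63742731 -0.07879862  0.045     ] [ 0.63045291 -0.06681709  0.045     ]
tape L [0.59719989 0.21104221 0.        ] [0.59164647 0.20499065 0.        ]
tape Rt [ 0.62849347 -0.13195397  0.        ] [ 0.6231865  -0.13302355  0.        ]
tray far back [0.51552909 0.15725713 0.035     ] [0.51148734 0.16029095 0.035     ] (array([0.51449232, 0.16167808, 0.02298848]), np.float64(0.003022032356563584))
tray far front [0.46340335 0.09870583 0.035     ] [0.45790432 0.10080375 0.035     ] (array([0.46108285, 0.10177059, 0.02473063]), np.float64(0.004736074726813395))
tray post front [ 0.67329964 -0.08239401  0.035     ] [ 0.66439124 -0.08155215  0.035     ] (array([ 0.67070912, -0.08155379,  0.02585234]), np.float64(0.008161253873030298))
jar (array([ 0.62160653, -0.34084263,  0.12409851]), np.float64(0.003266520918986441))
scene [0.04111092 0.99915457 0.5950967  0.08720428]
top [ 0.0729817  -0.9973333   0.60384536  0.10052741]
```

```bash
cat >> h.py <<'E'
POST=np.array([.641,-.070]);BY=.094
def Rt(yaw,tilt=0):
    h=np.array([np.cos(yaw),np.sin(yaw),0]);x=-np.cos(tilt)*np.array([0,0,1])+np.sin(tilt)*h
    y=np.array([-h[1],h[0],0]);return np.c_[x,y,np.cross(x,y)]
def row(p,yaw,tilt=0):
    s=monitor.read_state();R0=R.from_rotvec(s['tcp_rot'])
    t=R0.inv().apply(np.array(p)-s['tool_pos']);r=(R0.inv()*R.from_matrix(Rt(yaw,tilt))).as_rotvec()
    return np.round(np.r_[t,r],4).tolist()
E
python3 - <<'E'
from h import *
s=monitor.read_state();print(R.from_rotvec(s['tcp_rot']).as_matrix().round(3))
print(row((.46,.12,.34),.25));print(row((.437,-.2605,.24),-.537))
E
```

```text
[[-0.001  0.385  0.923]
 [-0.002  0.923 -0.385]
 [-1.    -0.002 -0.   ]]
[-0.1092, -0.3869, 0.3785, -0.6448, -0.0007, 0.002]
[-0.0084, -0.7467, 0.5036, 0.1422, 0.0001, 0.0021]
```

```bash
python3 - <<'E'
t=open('h.py').read();t=t.replace("y=np.array([-h[1],h[0],0]);return","y=np.cos(tilt)*h+np.sin(tilt)*np.array([0,0,1]);return");open('h.py','w').write(t)
E
python3 - <<'E'
from h import *
print(row((.46,.12,.34),.25));print(row((.437,-.2605,.24),-.537))
E
```

```text
[-0.1092, -0.3869, 0.3785, 0.926, 0.0009, 0.0019]
[-0.0084, -0.7467, 0.5036, 1.713, 0.0017, 0.0016]
```

>>> {"name": "jog_arm", "arguments": {"rows": [[-0.11,-0.2,0.19,0.46,0,0,70],[-0.11,-0.2,0.19,0.46,0,0,70],[-0.11,-0.2,0.19,0.46,0,0,70],[-0.11,-0.2,0.19,0.46,0,0,70],[-0.11,-0.387,0.378,0.926,0,0,70],[-0.11,-0.387,0.378,0.926,0,0,70],[-0.11,-0.387,0.378,0.926,0,0,70],[-0.11,-0.387,0.378,0.926,0,0,70],[-0.11,-0.387,0.378,0.926,0,0,70],[-0.03,-0.747,0.504,1.713,0,0,70],[-0.03,-0.747,0.504,1.713,0,0,70],[-0.03,-0.747,0.504,1.713,0,0,70],[-0.03,-0.747,0.504,1.713,0,0,70],[-0.03,-0.747,0.504,1.713,0,0,70],[-0.03,-0.747,0.504,1.713,0,0,70],[-0.03,-0.747,0.504,1.713,0,0,70],[-0.03,-0.747,0.504,1.713,0,0,70],[-0.03,-0.747,0.504,1.713,0,0,70],[-0.03,-0.747,0.504,1.713,0,0,70],[-0.03,-0.747,0.504,1.713,0,0,70]], "force": 60}}

```text
time: 2.1
tool_pos: [0.4362, -0.2644, 0.2599]
tcp_rot: [1.592, 0.902, -1.599]
wrist_force: [-0.3, 0.7, 0.4]
width: 0.699
```

```bash
cat >> h.py <<'E'
W=imaging.camera_params("wrist")
def wsnap(name):
    s=monitor.read_state();im=imaging.read_camera("wrist");cv2.imwrite(f"pics/{name}.png",im)
    R0=R.from_rotvec(s['tcp_rot']).as_matrix();T=np.eye(4);T[:3,:3]=R0;T[:3,3]=s['tool_pos'];return im,T@W['T_tool_cam']
def wplane(T,u,v,z):
    d=np.array([u-W['cx'],v-W['cy']])/W['fx'];a=np.hypot(*d);k=np.sin(a)/a if a else 1
    d=T[:3,:3]@[d[0]*k,d[1]*k,np.cos(a)];return T[:3,3]+d*(z-T[2,3])/d[2]
E
python3 - <<'E'
from h import *
im,T=wsnap("w1")
for c,st in blobs(im,(24,120,80),(35,255,255),(0,0,640,400),60)[0]: print(c.round(1),st,wplane(T,*c,.160).round(4))
print(monitor.read_state()['tool_pos'])
E
```

```text
[547.5  20.7] [535   8  25  25 478] [ 0.7086 -0.2212  0.16  ]
[322.5 177.9] [ 298  150   50   59 2220] [ 0.4461 -0.2474  0.16  ]
[573.1 263.7] [ 512  203  128  122 1098] [ 0.6494 -0.4825  0.16  ]
[593.3 314.3] [ 534  238  106  142 6874] [ 0.6819 -0.6109  0.16  ]
[375.4 279.1] [367 264  18  30 414] [ 0.439  -0.3536  0.16  ]
[ 43.4 360.5] [ 37 355  13  14  83] [-0.1559 -0.2622  0.16  ]
[ 55.3 373.8] [ 49 368  13  14  83] [-0.1565 -0.2955  0.16  ]
[ 22.9 389.2] [  0 372  48  28 813] [-0.4498 -0.2989  0.16  ]
[ 0.4363933  -0.26236465  0.26026248]
```

View pics/w1.png

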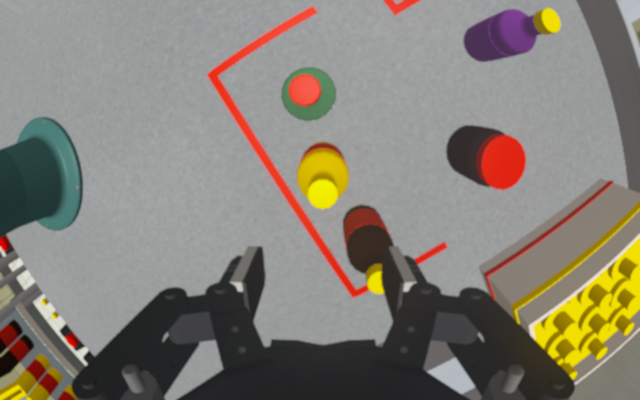

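Run:
```python
from h import *
s=monitor.read_state();R0=R.from_rotvec(s['tcp_rot']).as_matrix();T=np.eye(4);T[:3,:3]=R0;T[:3,3]=s['tool_pos'];T=T@W['T_tool_cam']
print(wplane(T,322,192,.16),wplane(T,305,89,.16),row((.437,-.2605,.131),-.537))
```

```text
[ 0.43983688 -0.25518284  0.16      ] [ 0.47123009 -0.17755826  0.16      ] [0.1293, -0.0001, -0.0022, -0.0037, 0.0019, 0.0024]
```

>>> {"name": "jog_arm", "arguments": {"rows": [[0.04,0,-0.005,0,0,0,70],[0.08,0,-0.005,0,0,0,70],[0.105,0,-0.005,0,0,0,70],[0.12,0,-0.005,0,0,0,70],[0.129,0,-0.005,0,0,0,70],[0.129,0,-0.005,0,0,0,70],[0.129,0,-0.005,0,0,0,0],[0.129,0,-0.005,0,0,0,0],[0.129,0,-0.005,0,0,0,0],[0.129,0,-0.005,0,0,0,0],[0.129,0,-0.005,0,0,0,0],[0.129,0,-0.005,0,0,0,0],[0.129,0,-0.005,0,0,0,0],[0.119,0,-0.005,0,0,0,0],[0.1,0,-0.005,0,0,0,0],[0.08,0,-0.005,0,0,0,0],[0.08,0,-0.005,0,0,0,0],[0.08,0,-0.005,0,0,0,0]]}}

```text
time: 3.95
tool_pos: [0.4387, -0.2581, 0.1803]
tcp_rot: [1.593, 0.904, -1.598]
wrist_force: [-0.4, -0.1, -3.0]
width: 0.276
```

Run:
```python
from h import *
im,T=wsnap("w2");s=monitor.read_state();print(s['tool_pos'],s['width'],s['wrist_force'],s['torque'])
p=s['tool_pos'];print(row((p[0],p[1],.32),-.537));print(row((.5225,.1008,.32),.19))
cv2.imwrite("pics/w2c.png",im[100:400,160:480])
```

```text
[ 0.43809691 -0.25773063  0.17938375] 0.27771997972078205 [-0.05145627  0.36253031 -2.50169608] [-0.01224162  0.02041294  0.00897579]
[-0.1406, -0.0005, 0.0003, -0.0038, 0.0018, 0.0037]
[-0.1408, -0.1127, -0.3506, -0.7308, 0.0004, 0.0042]
```

View pics/w2c.png

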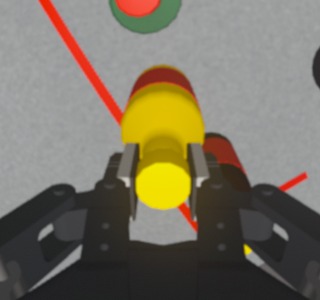

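The cap sits squarely in the pads, held at width 0.28, and the bottle hangs upright and clear of the table. Next I'll lift it and carry it over.

>>> {"name": "jog_arm", "arguments": {"rows": [[-0.03,0,0,0,0,0,0],[-0.07,0,0,0,0,0,0],[-0.11,0,0,0,0,0,0],[-0.14,0,0,0,0,0,0],[-0.141,-0.005,-0.02,-0.04,0,0,0],[-0.141,-0.015,-0.055,-0.11,0,0,0],[-0.141,-0.026,-0.09,-0.18,0,0,0],[-0.141,-0.038,-0.125,-0.25,0,0,0],[-0.141,-0.05,-0.16,-0.33,0,0,0],[-0.141,-0.062,-0.195,-0.41,0,0,0],[-0.141,-0.074,-0.23,-0.48,0,0,0],[-0.141,-0.085,-0.265,-0.55,0,0,0],[-0.141,-0.095,-0.295,-0.61,0,0,0],[-0.141,-0.103,-0.32,-0.66,0,0,0],[-0.141,-0.109,-0.338,-0.7,0,0,0],[-0.141,-0.112,-0.347,-0.725,0,0,0],[-0.141,-0.113,-0.351,-0.731,0,0,0],[-0.141,-0.113,-0.351,-0.731,0,0,0],[-0.141,-0.113,-0.351,-0.731,0,0,0]]}}

```text
time: 5.9
tool_pos: [0.5223, 0.1004, 0.3198]
tcp_rot: [1.067, 1.296, -1.072]
wrist_force: [-0.2, -0.6, -3.0]
width: 0.277
```

Run:
```python
from h import *
im,T=wsnap("w3");s=monitor.read_state();print(s['time'],s['tool_pos'],s['width'],s['wrist_force'])
a=np.array([.0,0]);Ry=.844;x=np.array([np.cos(Ry),np.sin(Ry)]);y=np.array([-x[1],x[0]])
for c in[(9,250),(89,250),(13,154+4),(85,158),(13,246),(85,246)]:
    q=np.r_[POST+c[0]/1e3*x+c[1]/1e3*y,.035];pc=np.linalg.inv(T)@np.r_[q,1];th=np.arctan2(np.hypot(*pc[:2]),pc[2]);u=pc[:2]/np.hypot(*pc[:2])*th*W['fx']+[W['cx'],W['cy']]
    print(c,u.round());cv2.circle(im,tuple(int(v) for v in u),3,(255,0,255),1)
cv2.imwrite("pics/w3c.png",im)
```

```text
5.95 [0.52237452 0.10038632 0.3200213 ] 0.273568163783025 [ 0.76458585 -0.22519131 -2.92554007]
(9, 250) [280. 153.]
(89, 250) [326. 118.]
(13, 158) [323. 202.]
(85, 158) [363. 172.]
(13, 246) [284. 154.]
(85, 246) [325. 122.]
```

View pics/w3c.png

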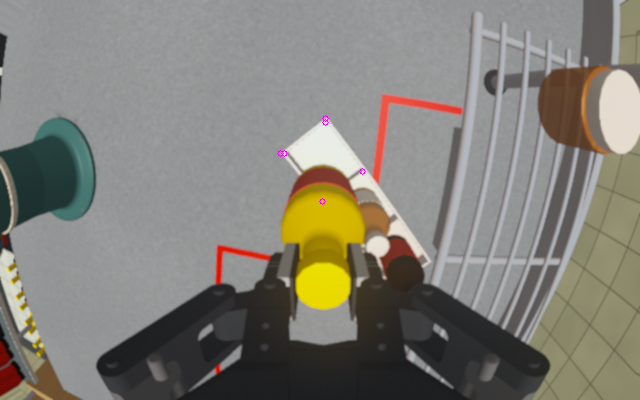

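The predicted tray corners (the circles at (280,153), (326,118) and (363,172)) land on the real ones, so I can lower straight down.

>>> {"name": "jog_arm", "arguments": {"rows": [[0.03,0,0,0,0,0,0],[0.065,0,0,0,0,0,0],[0.1,0,0,0,0,0,0],[0.13,0,0,0,0,0,0],[0.15,0,0,0,0,0,0],[0.165,0,0,0,0,0,0],[0.175,0,0,0,0,0,0],[0.18,0,0,0,0,0,0],[0.183,0,0,0,0,0,0],[0.184,0,0,0,0,0,0],[0.184,0,0,0,0,0,0]]}}

```text
time: 7.05
tool_pos: [0.5224, 0.1005, 0.1373]
tcp_rot: [1.068, 1.295, -1.07]
wrist_force: [-1.4, 0.3, 0.4]
width: 0.278
```

The wrist force went from -3 to +0.4 N, so the bottle is resting on the tray floor. Releasing and rising.

>>> {"name": "jog_arm", "arguments": {"rows": [[0,0,0,0,0,0,60],[0,0,0,0,0,0,60],[0,0,0,0,0,0,60],[0,0,0,0,0,0,60],[-0.02,0,0,0,0,0,60],[-0.06,0,0,0,0,0,60],[-0.11,0,0,0,0,0,60],[-0.16,0,0,0,0,0,60],[-0.16,0,0,0,0,0,60],[-0.16,0,0,0,0,0,60]]}}

```text
time: 8.05
tool_pos: [0.5239, 0.1007, 0.2995]
tcp_rot: [1.07, 1.291, -1.067]
wrist_force: [-0.0, 0.3, -0.5]
width: 0.6
```

Run:
```python
from h import *
im,T=wsnap("w4");s=monitor.read_state();print(s['time'],s['tool_pos'],s['width'],s['wrist_force'])
for c,st in blobs(im,(24,120,80),(35,255,255),(250,80,420,330),60)[0]: print(c.round(1),st,wplane(T,*c,.160).round(4))
b=BY
bx=np.array([np.cos(b),np.sin(b)]);by=np.array([-bx[1],bx[0]])
cv2.imwrite("pics/w4c.png",im[60:360,160:520])
# push geometry: contact at tray y=.225, tool heading = world yaw
for a in(.844,.094):
    x=np.array([np.cos(a),np.sin(a)]);y=np.array([-x[1],x[0]]);print(a,"face pt",POST+.009*x+.225*y, "standoff",POST-.04*x+.225*y)
```

```text
8.1 [0.52271102 0.10048835 0.29723691] 0.6006975136069461 [-0.49636512 -0.44795281 -1.02067331]
[320.  176.4] [  48   72   45   51 1717] [0.5196 0.1125 0.16  ]
0.844 face pt [0.47883623 0.08623352] standoff [0.44627677 0.04961548]
0.094 face pt [0.6288414  0.15485144] standoff [0.58005772 0.15025222]
```

View pics/w4c.png

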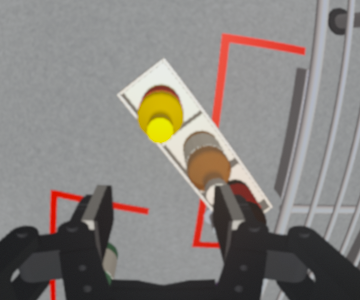

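The yellow bottle stands upright and released in the end compartment. The arm has to be tilted under the shelf to push, so I'll try that tilt well off the tray first.

```bash
cat >> h.py <<'E'
def push(a,off,yaw,tilt,z=.018,ty=.228):
    "TCP at off behind front face at tray y=ty, tray world angle a"
    x=np.array([np.cos(a),np.sin(a)]);y=np.array([-x[1],x[0]]);p=POST+(.009-off)*x+ty*y
    return row((*p,z),yaw,tilt)
E
python3 - <<'E'
from h import *
print(monitor.read_state()['q'].round(3) if hasattr(monitor.read_state()['q'],'round') else monitor.read_state()['q'])
print(push(.844,.07,.2,0,.297));print(push(.844,.07,.45,.6,.10))
E
```

```text
[ 0.143 -0.042  1.821  0.     1.365 -0.046]
[0.0004, -0.1031, 0.046, -0.011, -0.0005, 0.0021]
[0.1974, -0.1027, 0.0461, -0.2534, 0.0776, 0.5986]
```

Run:
```python
from h import *
print(push(.844,.05,.3,0.2,.25));print(push(.844,.05,.45,.48,.10))
```

```text
[0.0474, -0.0872, 0.0339, -0.1107, 0.0105, 0.2018]
[0.1974, -0.0868, 0.0339, -0.2562, 0.0619, 0.4793]
```

>>> {"name": "jog_arm", "arguments": {"rows": [[0.01,-0.035,0.012,-0.05,0,0.1,0],[0.03,-0.07,0.026,-0.11,0.01,0.2,0],[0.05,-0.087,0.034,-0.11,0.01,0.2,0],[0.05,-0.087,0.034,-0.18,0.03,0.33,0],[0.08,-0.087,0.034,-0.256,0.062,0.48,0],[0.12,-0.087,0.034,-0.256,0.062,0.48,0],[0.16,-0.087,0.034,-0.256,0.062,0.48,0],[0.197,-0.087,0.034,-0.256,0.062,0.48,0],[0.197,-0.087,0.034,-0.256,0.062,0.48,0],[0.197,-0.087,0.034,-0.256,0.062,0.48,0]]}}

```text
time: 9.1
tool_pos: [0.4414, 0.0511, 0.0985]
tcp_rot: [1.144, 1.113, -0.504]
wrist_force: [0.2, 0.8, 0.2]
width: -0.001
```

Run:
```python
from h import *
s=monitor.read_state();print(s['time'],s['q'],s['width']);M=R.from_rotvec(s['tcp_rot']).as_matrix();print(s['tool_pos'],M[:,0],np.arccos(-M[2,0]))
print(push(.844,.05,.45,.48));print(push(.844,.02,.45,.48))
```

```text
9.1 [-0.14744592 -0.32293472  2.51324275  0.47661009  0.60288693 -0.94432985] -0.0006539115518452582
[0.44143138 0.05105045 0.09851498] [ 0.41219803  0.20176518 -0.88847262] 0.47679009502726566
[0.0723, -0.0355, 0.0013, -0.0018, -0.0024, 0.0032]
[0.085, -0.0109, -0.0103, -0.0018, -0.0024, 0.0032]
```

Run:
```python
from h import *
print(push(.844,.03,.4,.44,.02));
```

```text
[0.079, -0.0182, -0.0064, 0.043, -0.0245, -0.0367]
```

>>> {"name": "jog_arm", "arguments": {"rows": [[0.03,-0.008,-0.003,0.043,-0.024,-0.037,0],[0.055,-0.014,-0.005,0.043,-0.024,-0.037,0],[0.072,-0.018,-0.006,0.043,-0.024,-0.037,0],[0.079,-0.018,-0.006,0.043,-0.024,-0.037,0],[0.079,-0.018,-0.006,0.043,-0.024,-0.037,0]]}}

```text
time: 9.6
tool_pos: [0.4584, 0.0658, 0.0211]
tcp_rot: [1.154, 1.108, -0.57]
wrist_force: [-0.2, -0.6, 0.4]
width: 0.002
```

Run:
```python
from h import *
s=monitor.read_state();print(s['time'],s['q'],s['wrist_force']);M=R.from_rotvec(s['tcp_rot']).as_matrix();print(s['tool_pos'],M[:,0],np.arccos(-M[2,0]))
A=np.linspace(.844,.60,9)
for i,a in enumerate(A): f=(.844-a)/.75; print([round(v,4) for v in push(a,.014 if i else .02,.4-.15*f,.44+.36*f,.019)])
```

```text
9.6 [-0.05318527 -0.10278886  2.52156274  0.5428217   0.37123837 -0.92742457] [-0.22905058 -0.58749585  0.42243206]
[0.4584409  0.06577777 0.021116  ] [ 0.39290838  0.16673888 -0.90433464] 0.44097804373842603
[0.0051, 0.0058, -0.005, 0.0004, -0.0006, -0.001]
[0.0101, 0.0164, -0.0106, 0.0059, -0.0032, 0.0137]
[0.0128, 0.0221, -0.0134, 0.0113, -0.0059, 0.0283]
[0.0155, 0.0279, -0.0161, 0.0168, -0.0087, 0.0429]
[0.0183, 0.0338, -0.0185, 0.0221, -0.0116, 0.0576]
[0.0211, 0.0398, -0.0208, 0.0275, -0.0146, 0.0722]
[0.024, 0.0458, -0.0228, 0.0328, -0.0176, 0.0869]
[0.0268, 0.0518, -0.0246, 0.038, -0.0208, 0.1015]
[0.0297, 0.058, -0.0263, 0.0432, -0.024, 0.1161]
```

>>> {"name": "jog_arm", "arguments": {"rows": [[0.002,0.003,-0.003,0,0,0,0],[0.005,0.006,-0.005,0,0,0,0],[0.006,0.008,-0.006,0,0,0,0],[0.007,0.011,-0.008,0.003,-0.001,0.005,0],[0.009,0.014,-0.009,0.005,-0.002,0.01,0],[0.01,0.0165,-0.0105,0.006,-0.003,0.014,0],[0.0115,0.019,-0.012,0.0085,-0.0045,0.021,0],[0.013,0.022,-0.0135,0.011,-0.006,0.028,0],[0.014,0.025,-0.0147,0.014,-0.0073,0.0355,0],[0.0155,0.028,-0.016,0.017,-0.0087,0.043,0],[0.017,0.031,-0.0173,0.0195,-0.01,0.05,0],[0.0183,0.034,-0.0185,0.022,-0.0116,0.0576,0],[0.0197,0.037,-0.0197,0.025,-0.013,0.065,0],[0.021,0.04,-0.021,0.0275,-0.0146,0.072,0],[0.0225,0.043,-0.022,0.03,-0.016,0.08,0],[0.024,0.046,-0.023,0.033,-0.0176,0.087,0],[0.0254,0.049,-0.0237,0.0355,-0.019,0.094,0],[0.0268,0.052,-0.0246,0.038,-0.021,0.1015,0]]}}

```text
time: 11.4
tool_pos: [0.5008, 0.1116, 0.0177]
tcp_rot: [1.227, 1.022, -0.527]
wrist_force: [-5.3, -1.5, 2.1]
width: -0.002
```

Run:
```python
from h import *
s=monitor.read_state();print(s['time'],s['q'],s['wrist_force'],s['tool_pos'])
t=imaging.read_camera("top");c=imaging.read_camera("scene");cv2.imwrite("pics/t5.png",t);cv2.imwrite("pics/s5.png",c)
w,T=wsnap("w5")
m=np.zeros((600,800,3),np.uint8)
m[:366,:400]=cv2.resize(t[145:255,270:390],(400,366),interpolation=cv2.INTER_CUBIC);m[:400,400:]=cv2.resize(c[160:290,260:390],(400,400),interpolation=cv2.INTER_CUBIC)
m[400:,400:720]=cv2.resize(w,(320,200));cv2.imwrite("pics/m5.png",m)
```

```text
11.4 [ 0.07078776 -0.02049141  2.50083397  0.81622983  0.20260858 -1.05324643] [-5.25767445 -1.54542418  2.14434615] [0.50080531 0.11157575 0.01774219]
```

View pics/m5.png

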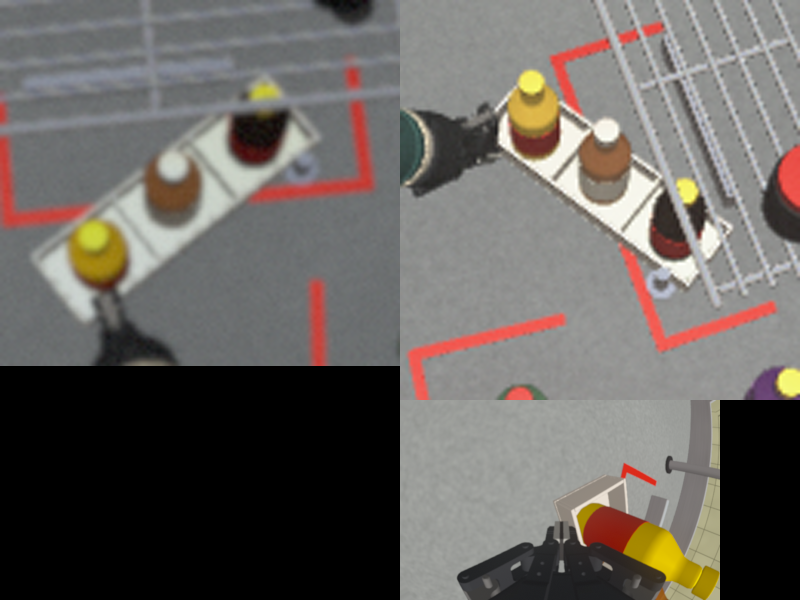

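The tray pivots on the post, all three bottles are upright and the push force is about 5 N. I'll carry on along the arc, easing the tilt so q5 stays in range.

Run:
```python
from h import *
for a in np.linspace(.62,.17,16): f=(.62-a)/.53; print(round(a,2),[round(v,4) for v in push(a,.013,.36-.08*f,.52-.12*f,.019)])
```

```text
0.62 [0.0014, 0.0044, -0.0001, -0.0023, 0.0, -0.02]
0.59 [0.0048, 0.0101, -0.0019, 0.0016, -0.0023, -0.0268]
0.56 [0.0082, 0.0158, -0.0035, 0.0055, -0.0045, -0.0336]
0.53 [0.0116, 0.0215, -0.0048, 0.0094, -0.0067, -0.0404]
0.5 [0.0151, 0.0273, -0.006, 0.0134, -0.009, -0.0472]
0.47 [0.0186, 0.0331, -0.007, 0.0174, -0.0111, -0.0539]
0.44 [0.0221, 0.0389, -0.0078, 0.0214, -0.0133, -0.0607]
0.41 [0.0256, 0.0448, -0.0084, 0.0254, -0.0154, -0.0675]
0.38 [0.0291, 0.0506, -0.0087, 0.0294, -0.0175, -0.0743]
0.35 [0.0326, 0.0565, -0.0089, 0.0334, -0.0196, -0.0811]
0.32 [0.0361, 0.0624, -0.0089, 0.0375, -0.0216, -0.0879]
0.29 [0.0396, 0.0682, -0.0086, 0.0416, -0.0236, -0.0947]
0.26 [0.0432, 0.0741, -0.0082, 0.0456, -0.0256, -0.1014]
0.23 [0.0467, 0.0799, -0.0075, 0.0497, -0.0276, -0.1082]
0.2 [0.0501, 0.0858, -0.0067, 0.0538, -0.0295, -0.115]
0.17 [0.0536, 0.0916, -0.0056, 0.058, -0.0314, -0.1218]
```

>>> {"name": "jog_arm", "arguments": {"rows": [[0.0008,0.002,0,0,0,-0.006,0],[0.0014,0.0044,0,-0.001,0,-0.014,0],[0.003,0.007,-0.001,0,-0.001,-0.022,0],[0.0048,0.01,-0.002,0.0015,-0.002,-0.027,0],[0.0065,0.013,-0.0027,0.0035,-0.0035,-0.03,0],[0.0082,0.016,-0.0035,0.0055,-0.0045,-0.034,0],[0.0099,0.0187,-0.004,0.0075,-0.0055,-0.037,0],[0.0116,0.0215,-0.005,0.0094,-0.0067,-0.04,0],[0.0134,0.0245,-0.0054,0.0115,-0.008,-0.044,0],[0.0151,0.0273,-0.006,0.0134,-0.009,-0.047,0],[0.0168,0.03,-0.0065,0.0155,-0.01,-0.0505,0],[0.0186,0.033,-0.007,0.0174,-0.011,-0.054,0],[0.0203,0.036,-0.0074,0.0194,-0.012,-0.0575,0],[0.0221,0.039,-0.0078,0.0214,-0.0133,-0.061,0],[0.0238,0.042,-0.008,0.0234,-0.0143,-0.064,0],[0.0256,0.0448,-0.0084,0.0254,-0.0154,-0.0675,0],[0.0273,0.0477,-0.0086,0.0274,-0.0165,-0.071,0],[0.0291,0.0506,-0.0087,0.0294,-0.0175,-0.074,0],[0.0308,0.0535,-0.0088,0.0314,-0.0185,-0.0777,0],[0.0326,0.0565,-0.0089,0.0334,-0.0196,-0.081,0]]}}

```text
time: 13.55
tool_pos: [0.5593, 0.143, 0.0191]
tcp_rot: [1.211, 1.053, -0.62]
wrist_force: [-4.3, 0.7, 0.2]
width: 0.002
```

Run:
```python
from h import *
s=monitor.read_state();print(s['time'],s['q'],s['wrist_force'],s['tool_pos'])
for a in np.linspace(.34,.13,8): f=(.62-a)/.53; print(round(a,2),[round(v,4) for v in push(a,.013,.36-.08*f,.52-.12*f,.019)])
```

```text
13.55 [ 0.1664932   0.10716742  2.32364072  0.25992258  0.26525101 -0.38833754] [-4.30258645  0.71234181  0.22120154] [0.55930311 0.14299396 0.0190942 ]
0.34 [0.001, 0.0017, 0.0, 0.0013, -0.0007, -0.0021]
0.31 [0.004, 0.0079, -0.0002, 0.0054, -0.0027, -0.0089]
0.28 [0.007, 0.014, -0.0001, 0.0095, -0.0046, -0.0157]
0.25 [0.01, 0.0201, 0.0001, 0.0136, -0.0065, -0.0225]
0.22 [0.0131, 0.0263, 0.0006, 0.0177, -0.0084, -0.0292]
0.19 [0.0161, 0.0324, 0.0013, 0.0218, -0.0103, -0.036]
0.16 [0.0191, 0.0384, 0.0021, 0.0259, -0.0121, -0.0428]
0.13 [0.0221, 0.0445, 0.0032, 0.0301, -0.014, -0.0496]
```

>>> {"name": "jog_arm", "arguments": {"rows": [[0.001,0.002,0,0.001,0,-0.002,0],[0.0025,0.005,0,0.003,-0.001,-0.005,0],[0.004,0.008,0,0.005,-0.003,-0.009,0],[0.0055,0.011,0,0.0075,-0.0035,-0.012,0],[0.007,0.014,0,0.0095,-0.0046,-0.016,0],[0.0085,0.017,0,0.0115,-0.0055,-0.019,0],[0.01,0.02,0,0.0136,-0.0065,-0.0225,0],[0.0115,0.023,0.0003,0.0157,-0.0075,-0.026,0],[0.013,0.0263,0.0006,0.0177,-0.0084,-0.029,0],[0.0146,0.0293,0.001,0.0197,-0.0093,-0.0326,0],[0.016,0.0324,0.0013,0.0218,-0.0103,-0.036,0],[0.0176,0.0354,0.0017,0.0238,-0.011,-0.039,0],[0.019,0.0384,0.002,0.0259,-0.012,-0.043,0],[0.0206,0.0414,0.0026,0.028,-0.013,-0.046,0],[0.0215,0.0435,0.003,0.03,-0.014,-0.05,0],[0.0215,0.0435,0.003,0.03,-0.014,-0.05,0]]}}

```text
time: 15.15
tool_pos: [0.6073, 0.1557, 0.0196]
tcp_rot: [1.209, 1.067, -0.683]
wrist_force: [-2.8, 0.5, -0.1]
width: -0.003
```

Run:
```python
from h import *
s=monitor.read_state();print(s['time'],s['q'],s['wrist_force'],s['tool_pos'])
t=imaging.read_camera("top");c=imaging.read_camera("scene");cv2.imwrite("pics/t6.png",t);cv2.imwrite("pics/s6.png",c)
m=np.zeros((560,800,3),np.uint8)
m[:,:400]=cv2.resize(t[140:224,270:390],(800,560),interpolation=cv2.INTER_CUBIC)[:,200:600] if 0 else 0
m[:266,:400]=cv2.resize(t[140:220,270:390],(400,266),interpolation=cv2.INTER_CUBIC);m[:,400:]=cv2.resize(c[150:290,300:400],(400,560),interpolation=cv2.INTER_CUBIC)
cv2.imwrite("pics/m6.png",m)
```

```text
15.15 [ 0.19010996  0.20175649  2.18911562  0.112928    0.34434951 -0.19422788] [-2.77517732  0.46248707 -0.05929538] [0.60732397 0.15569635 0.01958182]
```

View pics/m6.png

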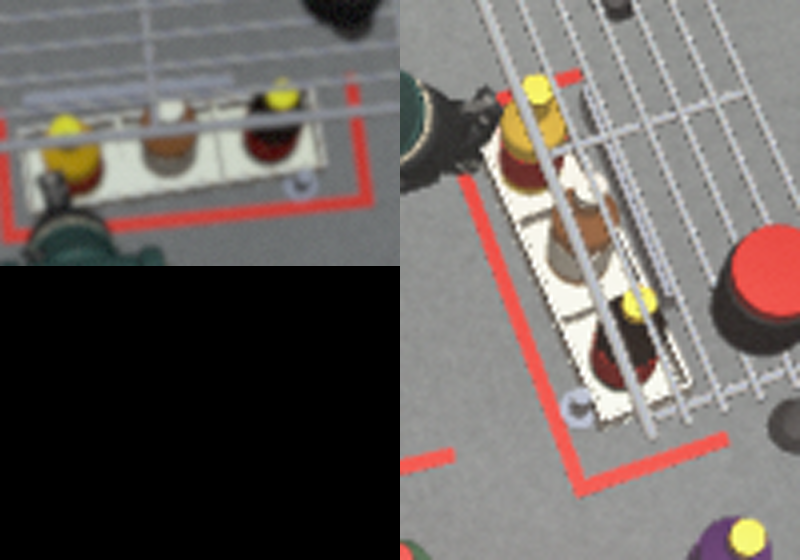

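The tray is nearly home, about 0.05 rad short against the tape line, with all three bottles upright. Last bit slowly, watching the force.

Run:
```python
from h import *
for a in (.12,.094,.085): print(a,[round(v,4) for v in push(a,.013,.28,.41,.0195)])
```

```text
0.12 [0.0011, 0.0021, 0.0004, 0.0055, -0.0021, -0.0007]
0.094 [0.0034, 0.0075, 0.0013, 0.0055, -0.0021, -0.0007]
0.085 [0.0042, 0.0093, 0.0017, 0.0055, -0.0021, -0.0007]
```

>>> {"name": "jog_arm", "arguments": {"rows": [[0.0005,0.001,0,0,0,0,0],[0.0011,0.0021,0.0004,0,0,0,0],[0.002,0.0038,0.0006,0,0,0,0],[0.0026,0.0055,0.001,0,0,0,0],[0.003,0.0065,0.0012,0,0,0,0],[0.0034,0.0075,0.0013,0,0,0,0],[0.0038,0.0085,0.0013,0,0,0,0],[0.0038,0.0085,0.0013,0,0,0,0]]}}

```text
time: 16.05
tool_pos: [0.6165, 0.1569, 0.0195]
tcp_rot: [1.209, 1.067, -0.683]
wrist_force: [-4.1, -0.4, 1.4]
width: -0.002
```

Run:
```python
from h import *
s=monitor.read_state();print(s['time'],s['wrist_force'],s['tool_pos'])
c=imaging.read_camera("scene");cv2.imwrite("pics/s7.png",c);t=imaging.read_camera("top")
m=np.zeros((560,800,3),np.uint8)
m[:266,:400]=cv2.resize(t[140:220,270:390],(400,266),interpolation=cv2.INTER_CUBIC);m[:,400:]=cv2.resize(c[150:290,300:400],(400,560),interpolation=cv2.INTER_CUBIC)
cv2.imwrite("pics/m7.png",m)
```

```text
16.05 [-4.1137208  -0.35554455  1.38720798] [0.61648498 0.15694522 0.01954707]
```

View pics/m7.png

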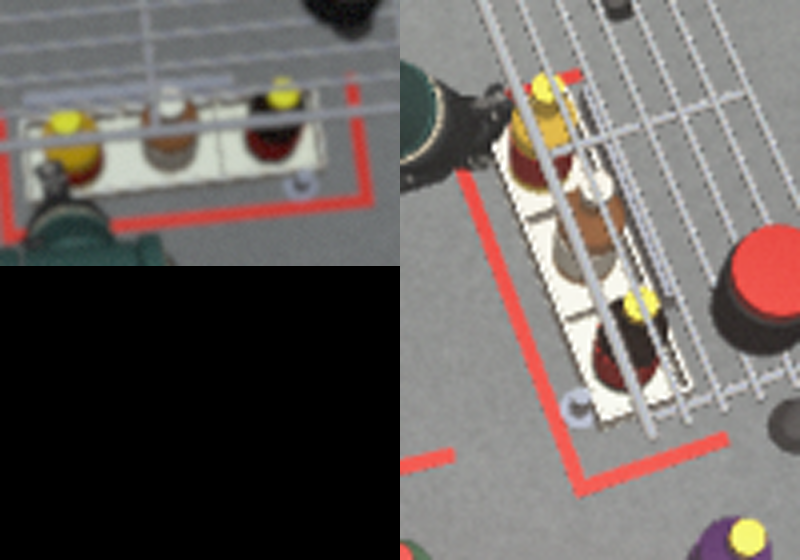

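Run:
```python
from h import *
def fit(pts): vx,vy,x,y=cv2.fitLine(np.array(pts,np.float32),cv2.DIST_HUBER,0,.001,.001).ravel(); a=np.arctan2(-vx*np.sign(vy),abs(vy)); return a,np.array([x,y])
for f in("s6","s7"):
    c=cv2.imread(f"pics/{f}.png");h=cv2.cvtColor(c,cv2.COLOR_BGR2HSV);tr=[];tp=[];raw=[]
    for v in range(198,250):
        red=[u for u in range(410//1-100,350) if (h[v,u,0]<8 or h[v,u,0]>172) and h[v,u,1]>120 and h[v,u,2]>100]
        xt=300+(100+ (150+.37*(4*(v-150)-160)*0+0))/4 # unused seed
        e=300+(98+.396*(4*(v-150)-160))/4
        red=[u for u in red if u<e-3]
        if red: tp.append(plane("scene",np.mean(red),v,0)[:2])
        us=np.arange(int(e)-5,int(e)+6);g=c[v,us].min(1).astype(float);d=np.diff(g);k=d.argmax()
        if d[k]>25: tr.append(plane("scene",us[k]+.5,v,.035)[:2])
    a,p=fit(tr);b,q=fit(tp);print(f,len(tr),len(tp),"tray",round(a,4),p,"tape",round(b,4),q)
    x=np.array([np.cos(a),np.sin(a)]);print(" post to front face",(p-POST)@x)
```

```text
s6 52 52 tray 0.1571 [0.63653755 0.02413182] tape 0.0969 [0.6108991  0.04071921]
 post to front face 0.01032219742211999
s7 51 52 tray 0.1115 [0.6410906  0.01651393] tape 0.0969 [0.6108991  0.04071921]
 post to front face 0.009712391548097561
```

The tray stands at 0.112 rad against the tape at 0.097, so it is 0.015 rad off parallel (within the 0.04 allowed) and 9.7 mm from post axis to front face. One more push of about 2.5 mm, then I'll back off.

>>> {"name": "jog_arm", "arguments": {"rows": [[0.0005,0.0011,0.0002,0,0,0,0],[0.0009,0.002,0.0004,0,0,0,0],[0.0012,0.0028,0.0004,0,0,0,0],[0.0012,0.0028,0.0004,0,0,0,0],[-0.003,-0.006,0,0,0,0,0],[-0.01,-0.022,0,0,0,0,0],[-0.02,-0.046,0,0,0,0,0],[-0.03,-0.07,0,0,0,0,0],[-0.04,-0.09,0,0,0,0,0],[-0.04,-0.09,0,0,0,0,0]]}}

```text
time: 17.15
tool_pos: [0.5192, 0.1283, 0.0197]
tcp_rot: [1.209, 1.067, -0.684]
wrist_force: [-0.2, 0.2, -0.0]
width: -0.002
```

Run:
```python
from h import *
def fit(pts): vx,vy,x,y=cv2.fitLine(np.array(pts,np.float32),cv2.DIST_HUBER,0,.001,.001).ravel(); a=np.arctan2(-vx*np.sign(vy),abs(vy)); return a,np.array([x,y])
s=monitor.read_state();print(s['time'],s['wrist_force'],s['tool_pos'])
c=imaging.read_camera("scene");t=imaging.read_camera("top");tr=[]
for v in range(198,250):
    e=300+(98+.396*(4*(v-150)-160))/4;us=np.arange(int(e)-5,int(e)+6);d=np.diff(c[v,us].min(1).astype(float));k=d.argmax()
    if d[k]>25: tr.append(plane("scene",us[k]+.5,v,.035)[:2])
a,p=fit(tr);print(len(tr),a,(p-POST)@[np.cos(a),np.sin(a)])
m=np.zeros((560,800,3),np.uint8)
m[:266,:400]=cv2.resize(t[140:220,270:390],(400,266),interpolation=cv2.INTER_CUBIC);m[:,400:]=cv2.resize(c[150:290,300:400],(400,560),interpolation=cv2.INTER_CUBIC)
m[280:530,:400]=cv2.resize(c,(400,250));cv2.imwrite("pics/m8.png",m)
```

```text
17.15 [-0.15077002  0.16789074 -0.0480325 ] [0.5192255  0.12830686 0.01966469]
52 0.09911378 0.009674029381672162
```

View pics/m8.png

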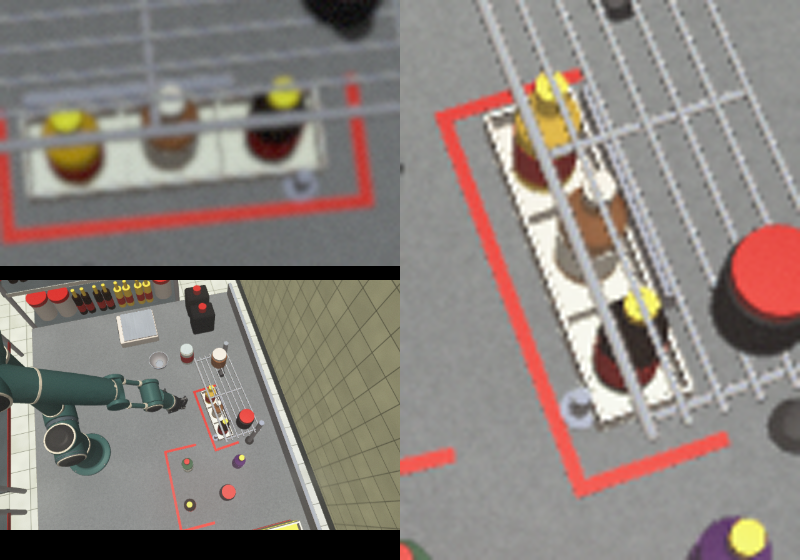

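Now 0.002 rad from parallel. One last numeric check of the along-bay position, using tray rim corners at top crop (28,198) and (325,170).

Run:
```python
from h import *
by=np.array([-np.sin(.097),np.cos(.097)])
for n,u,v,y in(("top",270+28/3.333,140+198/3.325,.25),("top",270+325/3.333,140+170/3.325,-.03),("scene",300+87/4,150+118/4,.25),("scene",300+203/4,150+427/4,-.03)):
    print(n,y,"dy",round((plane(n,u,v,.035)[:2]-POST)@by-y,4))
for n,u,v in(("top",273.1,211.2),("top",380,200.5),("scene",311.1,178.6),("scene",345.4,272.1)): print("tape",n,round((plane(n,u,v,0)[:2]-POST)@by,4))
```

```text
top 0.25 dy 0.0059
top -0.03 dy 0.0093
scene 0.25 dy 0.0041
scene -0.03 dy 0.0036
tape top 0.2785
tape top -0.061
tape scene 0.2838
tape scene -0.0604
```

The offset along the bay is about +4 to +9 mm (25 allowed), and the robot is clear of everything. Handing in.

```bash
python3 -c "
from workcell import finish_job
print(finish_job())"
```

```text
the job is handed in; nothing more can be done
None
```

I stood the yellow bottle upright in the tray's empty compartment and let go of it. I then swung the tray round the post into its bay with the fingers closed and tilted in under the shelf. The job was handed in at about 17 s with the arm backed off; no verdict was given.

**Final position:**
- **Parallel to the rail:** the tray was within about 0.002 rad (0.099 against 0.097 for the tape; 0.04 allowed).
- **Across the bay:** the front face was 9.7 mm from the post's axis, against 9 mm at home (8 mm off allowed).
- **Along the bay:** the tray was about 4–9 mm off home. The two cameras disagree here by up to 6 mm, but both are well within the 25 mm allowed.

**Bottles and bystanders:** in the last picture all three bottles looked upright in their own compartments, and the bystanders I could make out looked unmoved. I did not measure either.

**Forces:** wrist force readings at the end of each push move stayed at about 6 N or less, and it was near zero after backing off. No failed checks.

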